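# Set up a turned spindle in V-blocks for marking out

## Robot

A 6-joint arm with a two-finger parallel gripper is mounted at the origin on the work surface. World frame = base frame: x ahead of the robot, y to its left, z up, the work surface at z = 0. Lengths are in m, angles in rad, forces in N, time in s.
With the tool pointing down it reaches from about 0.35 to 0.85 m from the base axis. Payload 8.1 kg.
Tool frame: the origin (TCP) lies at the centre of the arm's flange, where the gripper is bolted on; the fingertips stand 186 mm ahead of it and the grasp point (between the pads) lies 167 mm ahead of it; z points along the fingers, y is the line along which they close (so a half turn about z gives the same grasp; the last joint's range is limited). The gripper opens to 93 mm and grips with 3 to 60 N. Pads are 15 mm wide; open, the fingers measure 128 mm over their backs; the gripper's body (75 mm by 188 mm) begins 65 mm behind the grasp point.
Start: joints at [-1.382, 0.13, 1.488, -0, 1.523, -0.085], TCP at [0.162, -0.578, 0.405] pointing down, gripper open.
Joint ranges: [-2.96, 2.96], [-0.89, 2.26], [0.02, 2.5], [-1.34, 4.48], [0, 2.73], [-2.66, 2.66]. Speed limits (rad/s): [2.39, 2.39, 2.79, 3.14, 3.14, 3.14].

## Interface

Orientations are given as a rotation vector (axis times angle).
In Python, from plant import read_state, read_camera, camera_params, robot gives the robot as it stands.
- The arm moves only by the tool carry_out, never from a script. Its argument "targets" is a list of rows, each an object of numbers: "hand": the opening in per cent of the stroke, from 0 (shut) to 100 (fully open); "x", "y", "z": the shift along the tool's x, y, z in m; "ax", "ay", "az": the turn, a rotation vector about the tool's x, y, z in rad. In form: [{"hand": .., "x": .., "y": .., "z": .., "ax": .., "ay": .., "az": ..}, ...]. A call has 1 to 8 rows; each row is the pose to reach, as a shift and turn from the pose commanded when the call began, along the tool's axes at that moment; what a row does not reach only later rows make up. A row lasts 1/8 s, in which the tool goes at most 62.5 mm and 10.7 degrees, less where a joint would pass 70% of its speed; a pose out of reach is approached as far as the arm can. A call with a gripper value outside its range is refused whole. The fingers move at their own pace and stop on an object; "newtons" is the grip in N (left out, the last holds). Time passes only in rows, so rows that repeat a pose let the fingers close. It gives the time, the measured TCP pose, the force, the opening and the grip force at its end, in the units of the state.
- read_state(): the state, without advancing time (a new reading comes with each control period).
- read_camera(name): name is "scene" or "top" or "wrist"; returns (picture, depth): 420x560x3 uint8, blue, green, red; 420x560 float32, m along the optical axis (not along the pixel's ray), 0 where there is no reading.
- camera_params(name): a dict with "fx", "fy", "cx", "cy" (pixels), "position" and "rotation" of the camera in the world. Camera axes: x right, y up, looking along -z (the intrinsics and any distortion apply to the point x, -y, -z); pixel columns grow to the right and rows downward; lengths in m; the calibration is good to about 2 mm. A picture is of the moment at which its call begins: read the wrist's pose just before it. camera_params takes no time and is no camera call; for the wrist camera it gives the pose at the moment of the call.
- robot.close_job(): hands the job in; it is judged then, once.
The state is a dict: "t": time; "q": joint angles; "dq": joint speeds; "joint_torque": joint torques, N m; "tool_pos": TCP position; "orientation": TCP orientation; "force": force on the tool from outside, world axes, zero at the start; "wrist_torque": the same for the moment, N m; "opening": finger opening in m; "gripper_force": force on a finger pad.
Only numpy, scipy, OpenCV 4.12 (cv2) and the standard library are available. Lean on these libraries where they do the work, as an engineer would, in place of code of your own. Each camera call takes 0.05 s, during which the arm holds its last target. There are 200 camera calls.

## Task

Set the bronze spindle up for marking out on the granite plate: first stand the two V-blocks on the plate's long middle line, Vs in line, 100 mm apart centre to centre and evenly about the plate's middle, the low red one at the box square's end; then lay the spindle level in both Vs, thick end towards the box square, shoulder midway between the blocks. Last, stand the surface gauge on the plate on the robot's side of the spindle, opposite the shoulder, its scriber pointing squarely at it, the point about 15 mm short of touching. Leave the screw jack and the jar of marking blue where they stand.

Things in the scene. Friction and masses are not known exactly. Their poses are not given: they have to be found in the camera images.
- granite_plate: Black granite surface plate, 200 (x) x 300 (y) mm, top face 50 mm above its origin, which is the centre of its underside. Fixed. Its long middle line is its own y axis; its own -x edge, with a brass strip on it, faces the robot.
- box_square: Box square: green cast-iron cube of 50 mm with bright top, standing on the plate's long middle line 122 mm from the plate's middle, at the left or at the right end. Fixed. Origin: centre of its underside.
- screw_jack: Small brass screw jack (round, 32 mm across the foot, 46 mm high) standing on the plate at the end opposite the box square, about 125 mm from the plate's middle. Loose; must not be shifted. Origin: centre of its underside.
- low_vblock: Low V-block: bright steel with red painted sides, 50 mm wide (x), 26 mm long (y), 44 mm high, loose, about 0.4 kg. Origin: centre of its underside. A 90-degree V, 36 mm wide and 18 mm deep, runs along its own y axis in its top, over its origin (bottom of the V 26 mm above the origin). Stands upright on the bench. Same both ways round.
- high_vblock: High V-block: as the low one but with blue painted sides and 54 mm high (bottom of the V 36 mm above the origin), about 0.5 kg.
- spindle: Turned bronze spindle, 160 mm long, 0.6 kg: thick journal 30 mm diameter x 76 long, thin journal 16 mm diameter x 84 long. Origin: on the axis at the shoulder where they meet; own y axis runs along it to the thick end; mass centre 20 mm from the origin on the thick side. Starts level in the cradle, axis 49 mm above the bench. Level in the Vs (thick in low, thin in high), its axis is 47 mm above the plate's top.
- cradle: Light wooden rest in which the spindle lies at the start: 56 mm wide, 125 mm long (its own y, along the spindle), two upright notched end boards 16 mm thick centred 48 mm either side of its middle, 46 and 56 mm high, over a 14 mm base board; open between the boards. Fixed. Origin: centre of its underside, below the spindle's origin.
- surface_gauge: Surface gauge, 0.4 kg: dark steel base 50 (x) x 40 (y) x 22 mm, upright square steel pillar 12 x 12 mm at its centre, flats along x and y, top 112 mm up; grip the pillar above 60 mm. A steel scriber along its own x axis, 47 mm up, in a brass clamp (40 to 54 mm up, 20 mm wide): point 37 mm from the pillar's centre on the +x side, blunt tail 28 mm on the -x side. Origin: centre of the underside.
- blue_jar: Round blue jar of marking blue with a steel-coloured cap, 44 mm in diameter, 52 mm high, on the bench between the robot and the plate. Loose; must not be shifted. Origin: centre of its underside.
Not all that is in view belongs to the job. Of the things like the spindle, leave any that is turquoise; of the rest the larger one is meant. Of the things shaped like the high_vblock, the blue one is meant.

How it is judged:
By the outcome, as a careful person would: the job done as asked, in the order asked, and still so for the second after the job is handed in, with the robot touching nothing.
It also fails if it takes over 99 s, if anything falls off the work surface, if the arm or the gripper's body presses on something with over 40 N, if the wrist force passes 120 N, or if a joint passes its speed limit or range.

## Working session

There is one attempt and no reset: what is moved stays moved. The work goes in short steps, Python scripts to look and compute and a tool call to move; the robot and the scene stay as the last step left them, time stands still between calls to the robot, and variables do not carry over. Pictures are saved under pics/ and viewed, at most 14 in all, crops included, and the job is handed in when it is done.

Besides the shell and the picture viewer there is one more tool, called after "Call:" as name([rows], argument=value, ...), one row to a line, values as JSON. carry_out: Moves the arm, as the interface text tells. Its arguments: {"type":"object","properties":{"targets":{"type":"array","items":{"type":"object","properties":{"hand":{"type":"number"},"x":{"type":"number"},"y":{"type":"number"},"z":{"type":"number"},"ax":{"type":"number"},"ay":{"type":"number"},"az":{"type":"number"}}}},"newtons":{"type":"number"}},"required":["targets"]}

```bash
ls; mkdir -p pics; python3 - <<'E'
from plant import *
import cv2,numpy as np
s=read_state();print(s['t'],s['tool_pos'],s['orientation'],s['opening'])
for n in("scene","top"):
    p,d=read_camera(n);c=camera_params(n);print(n,c)
    cv2.imwrite(f'pics/{n}0.png',p);np.savez(f'{n}0.npz',p=p,d=d)
E
```

```text
pics
0.0 [ 0.16220178 -0.57742683  0.40369326] [-3.11040278e+00 -4.28462061e-01  1.43745364e-04] 0.09328498696677164
scene {'fx': 428.97410443119304, 'fy': 428.97410443119304, 'cx': 281.448216907372, 'cy': 209.5369148811117, 'position': array([1.28257168, 0.06017362, 0.59610267]), 'rotation': array([0.76682665, 0.79723956, 1.44861959])}
top {'fx': 507.03062052572585, 'fy': 507.03062052572585, 'cx': 284.3188985975568, 'cy': 213.36975042205614, 'position': array([0.21585494, 0.02933568, 1.54831315]), 'rotation': array([ 0.09926588, -0.09891611, -1.55459897])}
```

View pics/scene0.png

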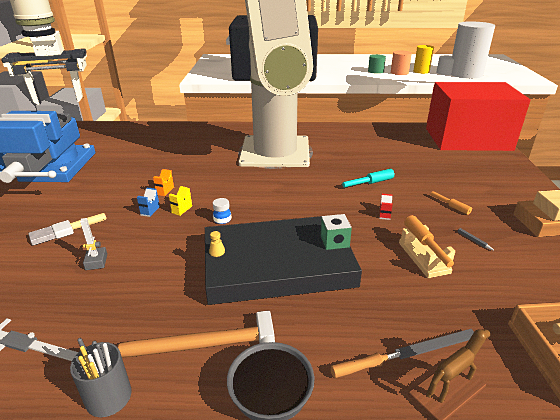

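View pics/top0.png

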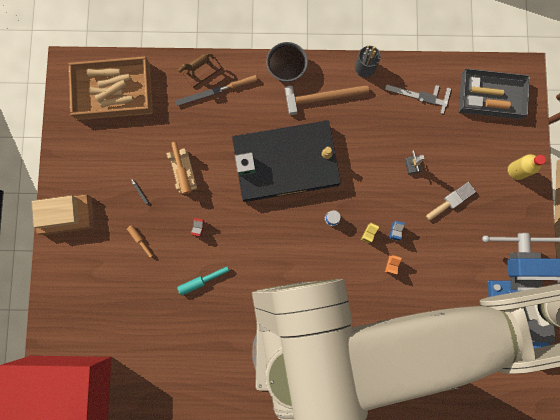

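The bronze-like things are the large spindle in the cradle at top (180,167), a small bronze decoy at (140,241) and a turquoise one at (205,280). I choose the one in the cradle. The high V-block candidates are blue (398,230), yellow (371,232) and orange (393,264), so I choose blue. The rest in the top view: red low block (197,228), surface gauge (415,162), jar (333,218), box square (244,162, left, +y), and jack (327,153).

```bash
cat > h.py <<'E'
import numpy as np,cv2
from plant import *
from scipy.spatial.transform import Rotation as R
def rot(c):
    r=np.asarray(c['rotation']);return R.from_rotvec(r).as_matrix() if r.size==3 else r
def rays(c,u,v):
    d=np.stack([(u-c['cx'])/c['fx'],-(v-c['cy'])/c['fy'],-np.ones_like(u)],-1);return d@rot(c).T
def onplane(c,u,v,z):
    d=rays(c,np.asarray(u,float),np.asarray(v,float));o=np.asarray(c['position'])
    return o+d*((z-o[2])/d[...,2])[...,None]
def cloud(c,dep):
    v,u=np.mgrid[:dep.shape[0],:dep.shape[1]].astype(float)
    return np.asarray(c['position'])+rays(c,u,v)*dep[...,None]
def proj(c,P):
    q=(np.asarray(P)-c['position'])@rot(c)
    return np.stack([c['cx']+c['fx']*q[...,0]/-q[...,2],c['cy']-c['fy']*q[...,1]/-q[...,2]],-1)
def rect(P):
    (x,y),(w,h),a=cv2.minAreaRect((P[:,:2]*1000).astype(np.float32));return np.round([x,y,w,h,a],1)
def tri(c1,p1,c2,p2):
    A=[];b=[]
    for c,p in((c1,p1),(c2,p2)):
        d=rays(c,np.array(float(p[0])),np.array(float(p[1])));d/=np.linalg.norm(d);M=np.eye(3)-np.outer(d,d);A.append(M);b.append(M@c['position'])
    return np.linalg.lstsq(np.vstack(A),np.hstack(b),rcond=None)[0]
E
python3 - <<'E'
from h import *
f=np.load('top0.npz');p,d=f['p'],f['d'];c=camera_params('top');W=cloud(c,d);Z=W[...,2]
print('bench z',np.median(Z[200:300,60:120]),np.std(Z[250:300,80:120]))
def roi(n,u0,u1,v0,v1,lo,hi):
    m=np.zeros(Z.shape,bool);m[v0:v1,u0:u1]=1;m&=(Z>lo)&(Z<hi)
    m=cv2.morphologyEx(m.astype(np.uint8),cv2.MORPH_OPEN,np.ones((2,2)))>0
    P=W[m];print(n,len(P),rect(P),'med',np.round(np.median(P,0),4))
roi('plate',225,345,115,205,.035,.065)
roi('box',230,262,145,180,.085,.115)
roi('jack',315,338,140,165,.07,.12)
roi('red',185,210,215,242,.035,.06)
roi('blue',385,410,218,243,.045,.07)
roi('jar',320,345,205,232,.04,.07)
roi('gauge base',400,432,145,180,.012,.035)
roi('gauge top',400,432,145,180,.09,.13)
roi('gauge scr',395,435,140,180,.036,.058)
roi('spindle',160,205,138,200,.052,.08)
roi('cradle',160,205,138,200,.005,.08)
cv2.imwrite('pics/crop1.png',np.hstack([cv2.resize(p[a-35:a+35,b-35:b+35],(380,380),interpolation=cv2.INTER_CUBIC) for a,b in((167,180),(162,415))]))
E
```

```text
bench z 0.00046263105788857395 0.12450037533359873
plate 6047 [454.7   1.  459.2 307.3  10.6] med [0.5662 0.021  0.0491]
box 306 [551.1 147.3  55.8  48.7  10. ] med [0.5458 0.1451 0.0987]
jack 60 [588.3 -99.5  17.9  29.4  15.3] med [ 0.5858 -0.0971  0.0874]
red 73 [362.8 294.2  30.2  48.5  78.9] med [0.3513 0.2904 0.0422]
blue 93 [ 362.1 -316.    38.5   54.7   77. ] med [ 0.353  -0.3092  0.0504]
jar 142 [ 396.7 -121.1   34.8   46.5    7.7] med [ 0.3947 -0.1175  0.0498]
gauge base 130 [ 408.7 -168.6   57.2  549.6   38.3] med [ 0.5568 -0.3583  0.0214]
gauge top 31 [ 578.4 -382.7   10.7   55.5   35.6] med [ 0.5668 -0.3666  0.1022]
gauge scr 44 [ 395.8 -188.9   48.2  563.6   44.4] med [ 0.5632 -0.3628  0.0494]
spindle 335 [392.2 224.5 519.4  83.4  38.8] med [0.5156 0.3369 0.0586]
cradle 857 [397.1 234.4 538.9  95.9  38.4] med [0.5344 0.3382 0.0479]
```

View pics/crop1.png

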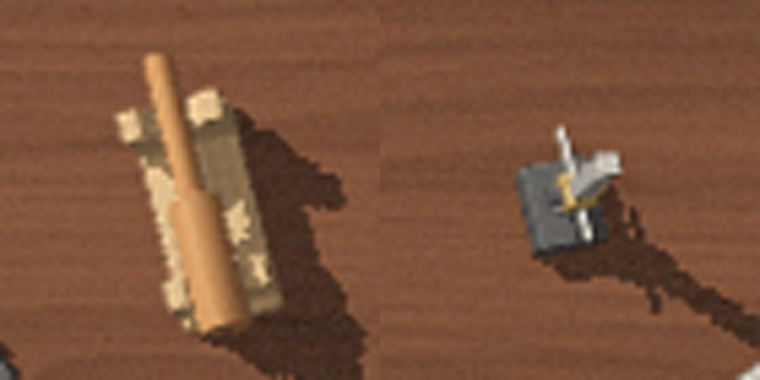

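The crop shows the spindle with its thick end towards the robot (crop 220,320) and its thin end away from it (150,60). The gauge's long scriber side points up in the image (crop 560,130).

```bash
cat >> h.py <<'E'
def go(P,yaw,pitchdown=True,frm=None):
    """grasp point P (167mm ahead of TCP), tool down, tool y axis (closing line) at world angle yaw; prints shift/turn from current pose"""
    s=read_state();T=R.from_rotvec(s['orientation']);p0=np.array(s['tool_pos'])
    best=None
    for k in(0,np.pi):
        a=yaw+k;y=np.array([np.cos(a),np.sin(a),0]);z=np.array([0,0,-1.]);x=np.cross(y,z)
        D=T.inv()*R.from_matrix(np.stack([x,y,z],1));r=D.as_rotvec()
        if best is None or np.linalg.norm(r)<np.linalg.norm(best):best=r
    sh=T.inv().apply(np.array(P)+[0,0,.167]-p0)
    print('shift mm',np.round(sh*1000,1),'turn',np.round(best,3),'t',round(s['t'],2),'q6',round(s['q'][5],2))
def cont(m):
    cs,_=cv2.findContours(m.astype(np.uint8),cv2.RETR_EXTERNAL,cv2.CHAIN_APPROX_NONE);k=max(cs,key=cv2.contourArea);return k[:,0].astype(float)
E
python3 - <<'E'
from h import *
f=np.load('top0.npz');p,d=f['p'],f['d'];c=camera_params('top')
hsv=cv2.cvtColor(p,cv2.COLOR_BGR2HSV)
Wc=camera_params('wrist');s=read_state();T=R.from_rotvec(s['orientation'])
print('cam in tool',T.inv().apply(Wc['position']-s['tool_pos']),np.round((T.as_matrix().T@rot(Wc)),3))
print('tool R',np.round(T.as_matrix(),3))
m=np.zeros(p.shape[:2],bool);m[112:210,222:350]=1;m&=p.max(2)<62
m=cv2.morphologyEx(m.astype(np.uint8),cv2.MORPH_CLOSE,np.ones((9,9)))
k=cont(m);P=onplane(c,k[:,0],k[:,1],.05);print('plate',rect(P),len(k))
for n,(u,v),z,cond in(('blue',(398,230),.054,(95,125)),('red',(197,228),.044,None)):
    m=np.zeros(p.shape[:2],bool);m[v-14:v+14,u-14:u+14]=1;H,S,V=[hsv[...,i].astype(int) for i in range(3)]
    m&=((S<70)&(V>110))|((H>95)&(H<125) &(S>100) if cond else ((H<4)|(H>172))&(S>150))
    k=cont(m);print(n,rect(onplane(c,k[:,0],k[:,1],z)))
E
```

```text
cam in tool [ 7.00545532e-02 -2.11607923e-05  2.12384252e-02] [[ 0.     0.966  0.257]
 [ 1.    -0.     0.001]
 [ 0.001  0.257 -0.966]]
tool R [[ 0.963  0.27  -0.   ]
 [ 0.27  -0.963  0.002]
 [ 0.    -0.002 -1.   ]]
plate [568.5  16.  281.2 324.7  11.8] 406
blue [ 360.9 -301.7   35.    55.9   76.3]
red [362.6 288.5  32.3  49.9  80.8]
```

Call:
carry_out([
  {"hand": 100, "x": 0.262, "y": -0.21, "z": 0.045},
  {"hand": 100, "x": 0.262, "y": -0.21, "z": 0.045},
  {"hand": 100, "x": 0.262, "y": -0.21, "z": 0.045},
  {"hand": 100, "x": 0.262, "y": -0.21, "z": 0.045},
  {"hand": 100, "x": 0.262, "y": -0.21, "z": 0.045},
  {"hand": 100, "x": 0.262, "y": -0.21, "z": 0.045},
  {"hand": 100, "x": 0.262, "y": -0.21, "z": 0.045},
  {"hand": 100, "x": 0.262, "y": -0.21, "z": 0.045},
])

```text
schema error: expected keys hand, x, y, z, ax, ay, az
```

```bash
cat > look.py <<'E'
import sys
from h import *
n=sys.argv[1];c=camera_params('wrist');p,d=read_camera('wrist');cv2.imwrite(f'pics/{n}.png',p)
np.savez(n+'.npz',p=p,d=d,**{k:c[k] for k in('fx','fy','cx','cy','position','rotation')})
print('fx',c['fx'],'cam',c['position'])
E
python3 look.py w1
```

```text
fx 302.25319147610463 cam [ 0.22965553 -0.55845266  0.38257268]
```

View pics/w1.png

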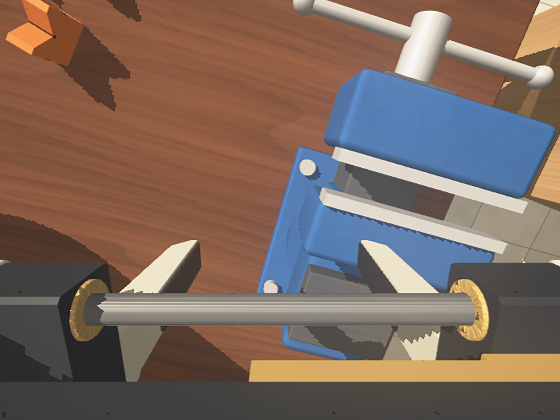

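The move was refused because every row needs all the keys. The picture shows the vise and the orange block at (40,30).

Call:
carry_out([
  {"hand": 100, "x": 0.262, "y": -0.21, "z": 0.045, "ax": 0, "ay": 0, "az": 0},
  {"hand": 100, "x": 0.262, "y": -0.21, "z": 0.045, "ax": 0, "ay": 0, "az": 0},
  {"hand": 100, "x": 0.262, "y": -0.21, "z": 0.045, "ax": 0, "ay": 0, "az": 0},
  {"hand": 100, "x": 0.262, "y": -0.21, "z": 0.045, "ax": 0, "ay": 0, "az": 0},
  {"hand": 100, "x": 0.262, "y": -0.21, "z": 0.045, "ax": 0, "ay": 0, "az": 0},
  {"hand": 100, "x": 0.262, "y": -0.21, "z": 0.045, "ax": 0, "ay": 0, "az": 0},
  {"hand": 100, "x": 0.262, "y": -0.21, "z": 0.045, "ax": 0, "ay": 0, "az": 0},
])

```text
t: 1.02
tool_pos: [0.3584, -0.3031, 0.3592]
orientation: [-3.111, -0.434, 0.001]
force: [0.1, 0.5, 0.5]
opening: 0.0929
gripper_force: 0.0
```

```bash
python3 look.py w2; python3 -c "
from h import *
go([.358,-.304,.2],0)"
```

```text
fx 302.25319147610463 cam [ 0.42579933 -0.28390836  0.33797726]
shift mm [ 0.2 -0.2 -7.4] turn [-0.     0.    -1.295] t 1.07 q6 0.48
```

View pics/w2.png

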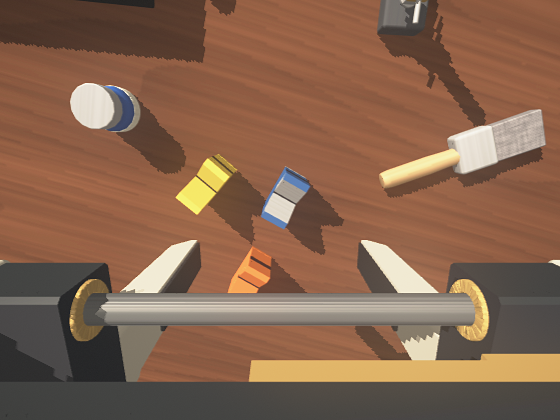

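The blue block is at (287,197), its V running across the short side. Yellow is at (208,183), orange at (250,272) and the jar at (105,107).

```bash
cat >> h.py <<'E'
def load(n):
    f=np.load(n+'.npz');c={k:f[k] for k in('fx','fy','cx','cy','position','rotation')};return f['p'],f['d'],c
def foot(n,u0,u1,v0,v1,lo,hi,col=None,q=0.7):
    p,d,c=load(n);W=cloud(c,d);m=np.zeros(d.shape,bool);m[v0:v1,u0:u1]=1
    m&=(d>0)&(W[...,2]>lo)&(W[...,2]<hi)
    if col is not None:m&=col(cv2.cvtColor(p,cv2.COLOR_BGR2HSV).astype(int))
    k,l,st,ce=cv2.connectedComponentsWithStats(m.astype(np.uint8));i=1+st[1:,4].argmax();m=l==i
    P=W[m];print(n,m.sum(),'rect',rect(P),'zmax',np.percentile(P[:,2],98).round(4));return P,m
E
python3 - <<'E'
from h import *
p,d,c=load('w2');W=cloud(c,d);print('bench',np.median(W[180:240,400:440,2]),np.std(W[180:240,400:440,2]))
for hi in(.06,.065):
  P,m=foot('w2',250,325,155,240,.015,hi)
P,m=foot('w2',250,325,155,240,.03,.065)
P,m=foot('w2',170,245,145,225,.015,.065)
P,m=foot('w2',380,430,0,45,.005,.03)
P,m=foot('w2',60,150,75,140,.04,.06)
E
```

```text
bench -0.0013195981217694608 0.02192887021849168
w2 1530 rect [ 363.1 -306.8   26.4   51.    76.2] zmax 0.0538
w2 1530 rect [ 363.1 -306.8   26.4   51.    76.2] zmax 0.0538
w2 1450 rect [ 363.1 -306.8   26.3   51.    76. ] zmax 0.0538
w2 1612 rect [ 355.4 -226.5   26.3   50.7   64.2] zmax 0.0538
w2 1364 rect [ 558.8 -367.    27.2   40.6   12.4] zmax 0.0257
w2 1813 rect [ 400.  -115.6   38.7   39.6   15.9] zmax 0.0524
```

```bash
python3 -c "
from h import *
go([.363,-.307,.13],np.radians(-13.8))
go([.363,-.307,.030],np.radians(-13.8))"
```

```text
shift mm [ 4.2  4.1 62.6] turn [-0.     0.    -1.054] t 1.07 q6 0.48
shift mm [  4.2   4.1 162.6] turn [-0.     0.    -1.054] t 1.07 q6 0.48
```

Call:
carry_out([
  {"hand": 75, "x": 0.004, "y": 0.004, "z": 0.062, "ax": 0, "ay": 0, "az": -1.054},
  {"hand": 75, "x": 0.004, "y": 0.004, "z": 0.062, "ax": 0, "ay": 0, "az": -1.054},
  {"hand": 75, "x": 0.004, "y": 0.004, "z": 0.062, "ax": 0, "ay": 0, "az": -1.054},
  {"hand": 75, "x": 0.004, "y": 0.004, "z": 0.062, "ax": 0, "ay": 0, "az": -1.054},
  {"hand": 75, "x": 0.004, "y": 0.004, "z": 0.062, "ax": 0, "ay": 0, "az": -1.054},
  {"hand": 75, "x": 0.004, "y": 0.004, "z": 0.062, "ax": 0, "ay": 0, "az": -1.054},
  {"hand": 75, "x": 0.004, "y": 0.004, "z": 0.11, "ax": 0, "ay": 0, "az": -1.054},
  {"hand": 75, "x": 0.004, "y": 0.004, "z": 0.11, "ax": 0, "ay": 0, "az": -1.054},
])

```text
t: 2.08
tool_pos: [0.3605, -0.3071, 0.2465]
orientation: [-2.47, -1.929, 0.002]
force: [-1.4, -0.0, 0.2]
opening: 0.07
gripper_force: 0.0
```

```bash
python3 -c "
from h import *
go([.363,-.307,.030],np.radians(-13.8))"
```

```text
shift mm [ 0.5  2.7 49.5] turn [-0.006 -0.004 -0.004] t 2.08 q6 -0.57
```

Call:
carry_out([
  {"hand": 75, "x": 0, "y": 0.0, "z": 0.05, "ax": 0, "ay": 0, "az": 0},
  {"hand": 75, "x": 0, "y": 0.0, "z": 0.05, "ax": 0, "ay": 0, "az": 0},
  {"hand": 40, "x": 0, "y": 0.0, "z": 0.05, "ax": 0, "ay": 0, "az": 0},
  {"hand": 40, "x": 0, "y": 0.0, "z": 0.05, "ax": 0, "ay": 0, "az": 0},
  {"hand": 40, "x": 0, "y": 0.0, "z": 0.05, "ax": 0, "ay": 0, "az": 0},
  {"hand": 40, "x": 0, "y": 0.0, "z": 0.05, "ax": 0, "ay": 0, "az": 0},
], newtons=30)

```text
t: 2.82
tool_pos: [0.3634, -0.3082, 0.2019]
orientation: [2.471, 1.934, 0.0]
force: [-1.6, 0.0, 8.7]
opening: 0.0496
gripper_force: 30.0
```

Call:
carry_out([
  {"hand": 40, "x": 0, "y": 0, "z": -0.05, "ax": 0, "ay": 0, "az": 0},
  {"hand": 40, "x": 0, "y": 0, "z": -0.11, "ax": 0, "ay": 0, "az": 0},
  {"hand": 40, "x": 0.266, "y": 0.168, "z": -0.2, "ax": 0, "ay": 0, "az": -0.408},
  {"hand": 40, "x": 0.266, "y": 0.168, "z": -0.2, "ax": 0, "ay": 0, "az": -0.408},
  {"hand": 40, "x": 0.266, "y": 0.168, "z": -0.2, "ax": 0, "ay": 0, "az": -0.408},
  {"hand": 40, "x": 0.266, "y": 0.168, "z": -0.2, "ax": 0, "ay": 0, "az": -0.408},
  {"hand": 40, "x": 0.266, "y": 0.168, "z": -0.2, "ax": 0, "ay": 0, "az": -0.408},
  {"hand": 40, "x": 0.266, "y": 0.168, "z": -0.2, "ax": 0, "ay": 0, "az": -0.408},
])

```text
t: 3.82
tool_pos: [0.5916, -0.0866, 0.4011]
orientation: [2.026, 2.4, 0.003]
force: [-0.8, 0.2, -4.4]
opening: 0.0496
gripper_force: 30.0
```

```bash
python3 look.py w3; python3 -c "
from h import *
go([.575,-.031,.18],np.radians(9.5))"
```

```text
fx 302.25319147610463 cam [ 0.5788883  -0.01687888  0.37990287]
shift mm [57.7 -7.  53.9] turn [ 0.002 -0.     0.003] t 3.88 q6 -0.4
```

View pics/w3.png

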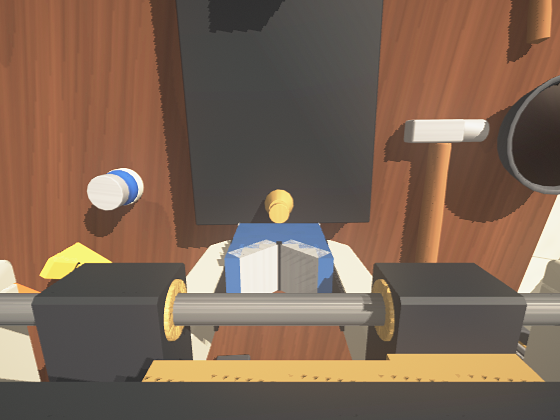

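The plate edges run (180,0)-(195,222) and (383,0)-(370,222), with the near end at v=222. The jack is at (279,205), and the held blue block is at (278,262).

```bash
python3 - <<'E'
from h import *
p,d,c=load('w3');W=cloud(c,d);Z=W[...,2]
m=(Z>.044)&(Z<.056)&(d>0)&(p.max(2)<90);m[225:]=0;m[:,:150]=0;m[:,420:]=0
m=cv2.morphologyEx(m.astype(np.uint8),cv2.MORPH_OPEN,np.ones((3,3)))>0
v,u=np.nonzero(m);
# side edges: per row first/last pixel, on plane .05
L=[];Rr=[]
for r in range(60,200,4):
    x=np.nonzero(m[r])[0];L.append((x[0]-.5,r));Rr.append((x[-1]+.5,r))
N=[]
for q in list(range(205,255,4))+list(range(305,365,4)):
    x=np.nonzero(m[:,q])[0];N.append((q,x[-1]+.5))
fit=[]
for E in(L,Rr,N):
    E=np.array(E);P=onplane(c,E[:,0],E[:,1],.05)[:,:2].astype(np.float32)
    l=cv2.fitLine(P,cv2.DIST_HUBER,0,1e-4,1e-4).ravel();print(np.degrees(np.arctan2(l[1],l[0])),l[2:]);fit.append(l)
aL=[np.degrees(np.arctan2(l[1],l[0]))%180 for l in fit];th=np.radians((aL[0]+aL[1])/2)
yd=np.array([np.cos(th),np.sin(th)]);xd=np.array([yd[1],-yd[0]])
xl,xr=fit[0][2:]@xd,fit[1][2:]@xd;yn=fit[2][2:]@yd
print('width',xr-xl,'yaw',np.degrees(th)-90);C=xd*(xl+xr)/2+yd*(yn+.15);print('centre',C,'zmed',np.median(Z[m]))
for s in(-.05,.05):print(s,C+s*yd)
# held block blue face in tool frame
s=read_state();T=R.from_rotvec(s['orientation']);b=(p[...,0]>p[...,2]+50.)&(d>0);b[:222]=0;b[295:]=0;b[:,:225]=0;b[:,335:]=0
Q=T.inv().apply(W[b]-s['tool_pos']);print('face x',np.percentile(Q[:,0],[10,50,90]),'y',Q[:,1].min(),Q[:,1].max(),'z',Q[:,2].min(),Q[:,2].max())
# box top from top camera
E
```

```text
-79.39329 [ 0.48355877 -0.03334189]
-74.04944 [0.6738833  0.00316126]
10.711934 [ 0.6003876  -0.11673316]
width 0.19362041 yaw 13.278633
centre [0.56813294 0.02977534] zmed 0.0488050031541728
-0.05 [ 0.57961726 -0.01888788]
0.05 [0.5566486  0.07843857]
face x [0.00550139 0.01479029 0.0151387 ] y -0.02573856025465168 0.024206367005053873 z 0.14730180811771987 0.20354982950716302
```

```bash
python3 - <<'E'
from h import *
p,d,c=load('w3');W=cloud(c,d);Z=W[...,2]
m=(Z>.044)&(Z<.056)&(d>0);m[232:]=0;m[:,:150]=0;m[:,420:]=0
m=cv2.morphologyEx(m.astype(np.uint8),cv2.MORPH_CLOSE,np.ones((3,3)))>0
def line(E,n):
    E=np.array(E);P=onplane(c,E[:,0],E[:,1],.05)[:,:2].astype(np.float32)
    for _ in range(3):
        l=cv2.fitLine(P,cv2.DIST_HUBER,0,1e-4,1e-4).ravel();r=np.abs((P-l[2:])@[-l[1],l[0]]);P=P[r<max(.0015,np.median(r)*2)]
    print(n,np.degrees(np.arctan2(l[1],l[0])),l[2:],len(P),r.max());return l
rows=range(5,205,3)
g=lambda r:np.nonzero(m[r])[0]
l=line([(g(r)[0]-.5,r) for r in rows],'L');k=line([(g(r)[-1]+.5,r) for r in rows],'R')
n=line([(q,np.nonzero(m[:,q])[0][-1]+.5) for q in list(range(210,235,2))+list(range(330,360,2))],'N')
for yaw in(10.,10.65,11):
    th=np.radians(yaw);xd=np.array([np.cos(th),np.sin(th)]);yd=np.array([-xd[1],xd[0]])
    print(yaw,'w',k[2:]@xd-l[2:]@xd,'C',xd*(k[2:]@xd+l[2:]@xd)/2+yd*(n[2:]@yd+.15))
print([p[100,q].tolist() for q in(176,180,184,188,192,196,372,376,380,384)])
f=np.load('top0.npz');t,D=f['p'],f['d'];c=camera_params('top');W=cloud(c,D);Z=W[...,2]
m=np.zeros(Z.shape,bool);m[145:180,230:262]=1;m&=(abs(Z-.1)<.012)&(D>0);kk=cont(m);print('box top',rect(onplane(c,kk[:,0],kk[:,1],.1)))
E
```

```text
L -79.35522 [ 0.479056   -0.00951331] 67 0.0005094526
R -79.39884 [0.67431986 0.02382483] 67 0.00051964924
N 10.615866 [ 0.60202146 -0.11681828] 28 0.00030717085
10.0 w 0.1980864733217404 C [0.57260541 0.03030887]
10.65 w 0.198061525002365 C [0.57234869 0.03023093]
11 w 0.19803753279451686 C [0.57220967 0.0301944 ]
[[49, 62, 89], [50, 63, 92], [47, 56, 76], [68, 70, 74], [68, 70, 74], [67, 70, 73], [80, 84, 90], [75, 78, 83], [72, 99, 151], [73, 101, 153]]
box top [547.8 148.4  52.9  49.9  10.5]
```

```bash
python3 -c "
from h import *
go([.5823,-.0213,.10],np.radians(10.63))"
```

```text
shift mm [ 66.    1.7 133.9] turn [ 0.002 -0.    -0.017] t 3.88 q6 -0.4
```

Call:
carry_out([
  {"hand": 40, "x": 0.066, "y": 0.0017, "z": 0.05, "ax": 0, "ay": 0, "az": -0.017},
  {"hand": 40, "x": 0.066, "y": 0.0017, "z": 0.05, "ax": 0, "ay": 0, "az": -0.017},
  {"hand": 40, "x": 0.066, "y": 0.0017, "z": 0.09, "ax": 0, "ay": 0, "az": -0.017},
  {"hand": 40, "x": 0.066, "y": 0.0017, "z": 0.134, "ax": 0, "ay": 0, "az": -0.017},
  {"hand": 40, "x": 0.066, "y": 0.0017, "z": 0.134, "ax": 0, "ay": 0, "az": -0.017},
  {"hand": 40, "x": 0.066, "y": 0.0017, "z": 0.134, "ax": 0, "ay": 0, "az": -0.017},
])

```text
t: 4.62
tool_pos: [0.5809, -0.0249, 0.2674]
orientation: [2.01, 2.412, 0.001]
force: [-0.1, 0.1, -3.1]
opening: 0.0499
gripper_force: 30.0
```

```bash
python3 -c "
from h import *
go([.5823,-.0213,.0845],np.radians(10.63))"
```

```text
shift mm [ 3.3  2.  15.9] turn [ 0.001  0.001 -0.004] t 4.62 q6 -0.31
```

Call:
carry_out([
  {"hand": 40, "x": 0.003, "y": 0.001, "z": 0.008, "ax": 0, "ay": 0, "az": -0.003},
  {"hand": 40, "x": 0.003, "y": 0.001, "z": 0.008, "ax": 0, "ay": 0, "az": -0.003},
  {"hand": 40, "x": 0.003, "y": 0.001, "z": 0.008, "ax": 0, "ay": 0, "az": -0.003},
])

```text
t: 5.0
tool_pos: [0.5812, -0.0211, 0.2584]
orientation: [2.006, 2.417, 0.001]
force: [-0.3, -1.1, -4.1]
opening: 0.05
gripper_force: 30.0
```

```bash
python3 -c "
from h import *
go([.5823,-.0213,.0845],np.radians(10.63))"
```

```text
shift mm [-0.4  1.   6.9] turn [ 0.001  0.    -0.   ] t 5.0 q6 -0.31
```

Call:
carry_out([
  {"hand": 40, "x": 0, "y": 0.001, "z": 0.004, "ax": 0, "ay": 0, "az": 0},
  {"hand": 40, "x": 0, "y": 0.001, "z": 0.007, "ax": 0, "ay": 0, "az": 0},
  {"hand": 40, "x": 0, "y": 0.001, "z": 0.0075, "ax": 0, "ay": 0, "az": 0},
  {"hand": 40, "x": 0, "y": 0.001, "z": 0.0075, "ax": 0, "ay": 0, "az": 0},
])

```text
t: 5.5
tool_pos: [0.5822, -0.0209, 0.2519]
orientation: [2.006, 2.417, 0.0]
force: [-7.6, 1.3, 9.8]
opening: 0.0502
gripper_force: 30.0
```

Call:
carry_out([
  {"hand": 75, "x": 0, "y": 0.0, "z": 0, "ax": 0, "ay": 0, "az": 0},
  {"hand": 75, "x": 0, "y": 0, "z": 0, "ax": 0, "ay": 0, "az": 0},
  {"hand": 75, "x": 0, "y": 0, "z": -0.02, "ax": 0, "ay": 0, "az": 0},
  {"hand": 100, "x": 0, "y": 0, "z": -0.08, "ax": 0, "ay": 0, "az": 0},
  {"hand": 100, "x": 0, "y": 0, "z": -0.14, "ax": 0, "ay": 0, "az": 0},
  {"hand": 100, "x": -0.03, "y": 0, "z": -0.17, "ax": 0, "ay": 0, "az": 0},
  {"hand": 100, "x": -0.03, "y": 0, "z": -0.17, "ax": 0, "ay": 0, "az": 0},
])

```text
t: 6.38
tool_pos: [0.5883, -0.0519, 0.4257]
orientation: [2.004, 2.41, 0.006]
force: [0.2, 0.3, -0.7]
opening: 0.0928
gripper_force: 0.0
```

```bash
python3 look.py w4; cat > plate.py <<'E'
import sys
from h import *
p,d,c=load(sys.argv[1]);W=cloud(c,d);Z=W[...,2]
m=(Z>.1)&(Z<.107)&(d>0);m[270:]=0
k,l,st,ce=cv2.connectedComponentsWithStats((((Z>.065)&(Z<.107)&(d>0))).astype(np.uint8))
for i in range(1,k):
    if st[i,4]>150:print(st[i],rect(W[l==i]),np.percentile(W[l==i][:,2],98).round(4))
E
python3 plate.py w4; python3 -c "
from h import *
go([.36,.285,.2],np.radians(-10))"
```

```text
fx 302.25319147610463 cam [0.57475609 0.01760435 0.40424895]
[249   0  56  17 586] [554.4 127.6  50.    7.7  10.7] 0.1005
[ 251  153   50   29 1381] [580.6 -19.1  49.8  26.2  10.7] 0.1038
[263 218  22  28 479] [591.3 -92.2  24.8  22.5   9.9] 0.0959
shift mm [ 372.  -162.8   54.7] turn [0.004 0.001 0.358] t 6.42 q6 -0.36
```

View pics/w4.png

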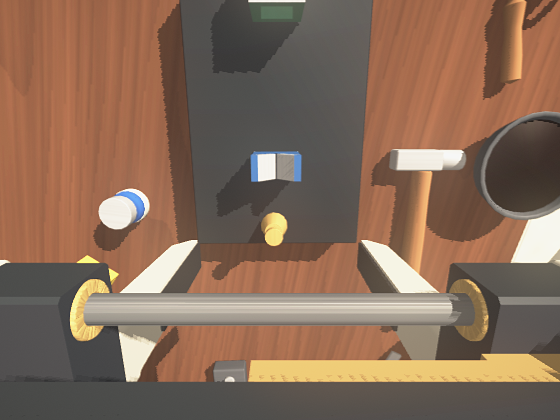

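The block stands on the plate at (276,167), square to it. The jack at (274,228) is untouched.

Call:
carry_out([
  {"hand": 90, "x": 0.372, "y": -0.163, "z": 0.055, "ax": 0, "ay": 0, "az": 0.358},
  {"hand": 90, "x": 0.372, "y": -0.163, "z": 0.055, "ax": 0, "ay": 0, "az": 0.358},
  {"hand": 90, "x": 0.372, "y": -0.163, "z": 0.055, "ax": 0, "ay": 0, "az": 0.358},
  {"hand": 90, "x": 0.372, "y": -0.163, "z": 0.055, "ax": 0, "ay": 0, "az": 0.358},
  {"hand": 90, "x": 0.372, "y": -0.163, "z": 0.055, "ax": 0, "ay": 0, "az": 0.358},
  {"hand": 90, "x": 0.372, "y": -0.163, "z": 0.055, "ax": 0, "ay": 0, "az": 0.358},
  {"hand": 90, "x": 0.372, "y": -0.163, "z": 0.055, "ax": 0, "ay": 0, "az": 0.358},
  {"hand": 90, "x": 0.372, "y": -0.163, "z": 0.055, "ax": 0, "ay": 0, "az": 0.358},
])

```text
t: 7.42
tool_pos: [0.3564, 0.2868, 0.3632]
orientation: [-2.4, -2.026, 0.006]
force: [-0.0, -0.4, 1.0]
opening: 0.0839
gripper_force: 0.0
```

```bash
python3 look.py w5; python3 - <<'E'
from h import *
p,d,c=load('w5');W=cloud(c,d);Z=W[...,2];m=(Z>.015)&(Z<.06)&(d>0);m[240:]=0
k,l,st,ce=cv2.connectedComponentsWithStats(m.astype(np.uint8))
for i in range(1,k):
    if st[i,4]>150:print(st[i],rect(W[l==i]),np.percentile(W[l==i][:,2],98).round(4),np.median(p[l==i],0))
E
```

```text
fx 302.25319147610463 cam [0.36738533 0.35648016 0.34181927]
[205   0  36  35 504] [327.3 472.8  44.1  18.4  37.5] 0.021 [ 89.5 147.  221.5]
[ 383   47  177  115 5899] [543.8 348.1 161.   56.4  16.5] 0.0595 [ 92. 150. 223.]
[  96  167   76   73 2110] [196.  298.9  29.2  97.5  25.9] 0.0294 [214. 230. 102.]
[ 264  178   50   30 1381] [364.9 292.9  26.4  50.3  80.1] 0.0437 [143. 155. 226.]
```

```bash
python3 -c "
from h import *
go([.3649,.2929,.028],np.radians(-9.9))"
```

```text
shift mm [  8.5   6.6 168.6] turn [-0.002  0.002  0.003] t 7.47 q6 0.73
```

Call:
carry_out([
  {"hand": 75, "x": 0.007, "y": 0.006, "z": 0.05, "ax": 0, "ay": 0, "az": 0},
  {"hand": 75, "x": 0.007, "y": 0.006, "z": 0.09, "ax": 0, "ay": 0, "az": 0},
  {"hand": 75, "x": 0.007, "y": 0.006, "z": 0.11, "ax": 0, "ay": 0, "az": 0},
  {"hand": 75, "x": 0.007, "y": 0.006, "z": 0.11, "ax": 0, "ay": 0, "az": 0},
])

```text
t: 7.98
tool_pos: [0.3654, 0.2897, 0.2529]
orientation: [-2.406, -2.019, 0.008]
force: [0.9, -0.4, 0.2]
opening: 0.0699
gripper_force: 0.0
```

```bash
python3 -c "
from h import *
go([.3649,.2929,.028],np.radians(-9.9))"
```

```text
shift mm [ 3.3 -0.9 57.9] turn [-0.004  0.004 -0.002] t 7.97 q6 0.73
```

Call:
carry_out([
  {"hand": 75, "x": 0.002, "y": -0.001, "z": 0.04, "ax": 0, "ay": 0, "az": 0},
  {"hand": 75, "x": 0.002, "y": -0.001, "z": 0.057, "ax": 0, "ay": 0, "az": 0},
  {"hand": 75, "x": 0.002, "y": -0.001, "z": 0.057, "ax": 0, "ay": 0, "az": 0},
  {"hand": 40, "x": 0.002, "y": -0.001, "z": 0.057, "ax": 0, "ay": 0, "az": 0},
  {"hand": 40, "x": 0.002, "y": -0.001, "z": 0.057, "ax": 0, "ay": 0, "az": 0},
  {"hand": 40, "x": 0.002, "y": -0.001, "z": 0.057, "ax": 0, "ay": 0, "az": 0},
  {"hand": 40, "x": 0.002, "y": -0.001, "z": 0.057, "ax": 0, "ay": 0, "az": 0},
], newtons=30)

```text
t: 8.85
tool_pos: [0.3659, 0.2936, 0.1995]
orientation: [2.405, 2.021, 0.003]
force: [-0.1, -0.8, 6.0]
opening: 0.0497
gripper_force: 30.0
```

```bash
python3 -c "
from h import *
go([.3649,.2929,.028],np.radians(-9.9));go([.5622,.0787,.2],np.radians(10.65))"
```

```text
shift mm [-0.9 -0.9  4.5] turn [ 0.002 -0.001 -0.   ] t 8.85 q6 0.74
shift mm [-177.7  230.6 -167.4] turn [ 0.002 -0.001 -0.359] t 8.85 q6 0.74
```

Call:
carry_out([
  {"hand": 40, "x": 0, "y": 0, "z": -0.06, "ax": 0, "ay": 0, "az": 0},
  {"hand": 40, "x": 0, "y": 0, "z": -0.12, "ax": 0, "ay": 0, "az": 0},
  {"hand": 40, "x": -0.177, "y": 0.231, "z": -0.165, "ax": 0, "ay": 0, "az": -0.359},
  {"hand": 40, "x": -0.177, "y": 0.231, "z": -0.165, "ax": 0, "ay": 0, "az": -0.359},
  {"hand": 40, "x": -0.177, "y": 0.231, "z": -0.165, "ax": 0, "ay": 0, "az": -0.359},
  {"hand": 40, "x": -0.177, "y": 0.231, "z": -0.165, "ax": 0, "ay": 0, "az": -0.359},
  {"hand": 40, "x": -0.177, "y": 0.231, "z": -0.165, "ax": 0, "ay": 0, "az": -0.359},
  {"hand": 40, "x": -0.177, "y": 0.231, "z": -0.165, "ax": 0, "ay": 0, "az": -0.359},
])

```text
t: 9.85
tool_pos: [0.5643, 0.0758, 0.3633]
orientation: [2.01, 2.413, -0.0]
force: [-1.0, 0.8, -3.0]
opening: 0.0498
gripper_force: 30.0
```

```bash
python3 -c "
from h import *
go([.563,.0798,.0825],np.radians(10.65))"
```

```text
shift mm [  4.3  -0.6 113.8] turn [ 0.001  0.001 -0.004] t 9.85 q6 -0.14
```

Call:
carry_out([
  {"hand": 40, "x": 0.004, "y": -0.001, "z": 0.05, "ax": 0, "ay": 0, "az": -0.003},
  {"hand": 40, "x": 0.004, "y": -0.001, "z": 0.09, "ax": 0, "ay": 0, "az": -0.003},
  {"hand": 40, "x": 0.004, "y": -0.001, "z": 0.105, "ax": 0, "ay": 0, "az": -0.003},
  {"hand": 40, "x": 0.004, "y": -0.001, "z": 0.105, "ax": 0, "ay": 0, "az": -0.003},
  {"hand": 40, "x": 0.004, "y": -0.001, "z": 0.105, "ax": 0, "ay": 0, "az": -0.003},
])

```text
t: 10.48
tool_pos: [0.5615, 0.0832, 0.2604]
orientation: [2.0, 2.42, 0.003]
force: [1.0, 0.3, -3.1]
opening: 0.0499
gripper_force: 30.0
```

```bash
python3 -c "
from h import *
go([.563,.0798,.0825],np.radians(10.65))"
```

```text
shift mm [-3.6  0.8 10.9] turn [0.003 0.    0.003] t 10.47 q6 -0.13
```

Call:
carry_out([
  {"hand": 40, "x": -0.0035, "y": 0.001, "z": 0.007, "ax": 0, "ay": 0, "az": 0.002},
  {"hand": 40, "x": -0.0035, "y": 0.001, "z": 0.007, "ax": 0, "ay": 0, "az": 0.002},
  {"hand": 40, "x": -0.0035, "y": 0.001, "z": 0.007, "ax": 0, "ay": 0, "az": 0.002},
  {"hand": 40, "x": -0.0035, "y": 0.001, "z": 0.007, "ax": 0, "ay": 0, "az": 0.002},
])

```text
t: 10.98
tool_pos: [0.5624, 0.0796, 0.2514]
orientation: [2.004, 2.419, 0.0]
force: [-0.7, 0.3, -3.2]
opening: 0.0496
gripper_force: 30.0
```

```bash
python3 -c "
from h import *
go([.563,.0798,.0825],np.radians(10.65))"
```

```text
shift mm [0.1 0.7 1.9] turn [0.    0.    0.001] t 10.97 q6 -0.14
```

Call:
carry_out([
  {"hand": 40, "x": 0, "y": 0.0005, "z": 0.0015, "ax": 0, "ay": 0, "az": 0},
  {"hand": 40, "x": 0, "y": 0.0005, "z": 0.003, "ax": 0, "ay": 0, "az": 0},
  {"hand": 40, "x": 0, "y": 0.0005, "z": 0.003, "ax": 0, "ay": 0, "az": 0},
])

```text
t: 11.35
tool_pos: [0.563, 0.0798, 0.2495]
orientation: [2.004, 2.419, 0.0]
force: [-5.6, -1.3, 7.5]
opening: 0.0495
gripper_force: 30.0
```

Call:
carry_out([
  {"hand": 75, "x": 0, "y": 0.0, "z": 0, "ax": 0, "ay": 0, "az": 0},
  {"hand": 75, "x": 0, "y": 0, "z": 0, "ax": 0, "ay": 0, "az": 0},
  {"hand": 75, "x": 0, "y": 0, "z": -0.02, "ax": 0, "ay": 0, "az": 0},
  {"hand": 100, "x": 0, "y": 0, "z": -0.08, "ax": 0, "ay": 0, "az": 0},
  {"hand": 100, "x": 0, "y": 0, "z": -0.13, "ax": 0, "ay": 0, "az": 0},
  {"hand": 100, "x": -0.08, "y": 0, "z": -0.16, "ax": 0, "ay": 0, "az": 0},
  {"hand": 100, "x": -0.08, "y": 0, "z": -0.16, "ax": 0, "ay": 0, "az": 0},
  {"hand": 100, "x": -0.08, "y": 0, "z": -0.16, "ax": 0, "ay": 0, "az": 0},
])

```text
t: 12.35
tool_pos: [0.5779, -0.0003, 0.4097]
orientation: [2.007, 2.415, 0.002]
force: [-0.3, 0.3, 0.2]
opening: 0.0927
gripper_force: 0.0
```

```bash
python3 look.py w6; python3 plate.py w6; python3 - <<'E'
from h import *
xd=np.array([np.cos(np.radians(10.63)),np.sin(np.radians(10.63))]);yd=np.array([-xd[1],xd[0]])
p,d,c=load('w6');W=cloud(c,d);Z=W[...,2]
m=(Z>.044)&(Z<.056)&(d>0);m[235:]=0;m[:,:120]=0;m[:,440:]=0
g=lambda r:np.nonzero(m[r])[0]
for r in (40,80,110,150,190):
    P=onplane(c,[g(r)[0]-.5,g(r)[-1]+.5],[r,r],.05)[:,:2];print(P@xd,(P@xd).mean(), 'w',np.ptp(P@xd))
go([.53,.34,.24],np.radians(15))
E
```

```text
fx 302.25319147610463 cam [0.56417121 0.06924135 0.38841096]
[ 250    0   60   73 4011] [550.5 149.   50.1  50.5  10.7] 0.101
[ 251  106   54   29 1513] [561.9  78.7  49.7  26.1  11. ] 0.0938
[ 253  203   51   35 1590] [580.6 -19.   50.3  26.8  11.2] 0.1037
[265 267  23  26 483] [591.6 -89.8  26.1  17.8   2.1] 0.0956
[0.46881546 0.66733363] 0.5680745430512877 w 0.19851817344400435
[0.46878605 0.66730655] 0.5680462982059472 w 0.19852050484640538
[0.4695605  0.66755141] 0.568555956778072 w 0.1979909087157251
[0.46955416 0.66753   ] 0.5685420774429659 w 0.19797584177635946
[0.46954737 0.66750711] 0.5685272432469812 w 0.1979597382733599
shift mm [342.1  15.7   1.7] turn [ 0.    -0.001 -0.076] t 12.4 q6 -0.27
```

Call:
carry_out([
  {"hand": 80, "x": 0.342, "y": 0.016, "z": 0, "ax": 0, "ay": 0, "az": -1.49},
  {"hand": 80, "x": 0.342, "y": 0.016, "z": 0, "ax": 0, "ay": 0, "az": -1.49},
  {"hand": 80, "x": 0.342, "y": 0.016, "z": 0, "ax": 0, "ay": 0, "az": -1.49},
  {"hand": 80, "x": 0.342, "y": 0.016, "z": 0, "ax": 0, "ay": 0, "az": -1.49},
  {"hand": 80, "x": 0.342, "y": 0.016, "z": 0, "ax": 0, "ay": 0, "az": -1.49},
  {"hand": 80, "x": 0.342, "y": 0.016, "z": 0, "ax": 0, "ay": 0, "az": -1.49},
  {"hand": 80, "x": 0.342, "y": 0.016, "z": 0, "ax": 0, "ay": 0, "az": -1.49},
  {"hand": 80, "x": 0.342, "y": 0.016, "z": 0, "ax": 0, "ay": 0, "az": -1.49},
])

```text
t: 13.4
tool_pos: [0.5282, 0.342, 0.4066]
orientation: [0.18, -3.134, 0.001]
force: [-0.3, -0.2, 0.2]
opening: 0.0743
gripper_force: 0.0
```

Call:
carry_out([
  {"hand": 80, "x": 0, "y": 0, "z": 0, "ax": 0, "ay": 0, "az": 0},
])

```text
t: 13.52
tool_pos: [0.5287, 0.3412, 0.4069]
orientation: [0.167, -3.135, 0.001]
force: [0.6, -1.1, 0.8]
opening: 0.0742
gripper_force: 0.0
```

```bash
python3 look.py w7
```

```text
fx 302.25319147610463 cam [0.45736091 0.33344252 0.38589175]
```

View pics/w7.png

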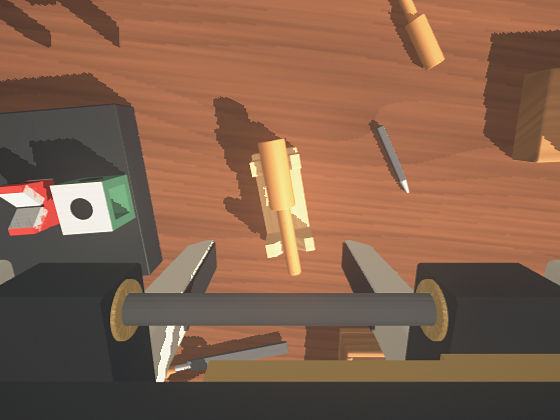

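The spindle in the cradle has its thick end at (275,145), shoulder at (283,207) and thin end at (294,272).

```bash
python3 - <<'E'
from h import *
p,d,c=load('w7');W=cloud(c,d);Z=W[...,2]
h=cv2.cvtColor(p,cv2.COLOR_BGR2HSV).astype(int)
print([(h[v,u].tolist(),round(float(Z[v,u]),3)) for u,v in((272,170),(277,190),(288,240),(287,165),(300,245),(265,200),(262,175))])
m=np.zeros(Z.shape,bool);m[130:285,235:325]=1
m&=(Z>.046)&(Z<.072)&(d>0)&(h[...,1]>110)&(h[...,2]>80)
k,l,st,ce=cv2.connectedComponentsWithStats(m.astype(np.uint8));m=l==1+st[1:,4].argmax()
P=W[m];print(m.sum(),rect(P))
# axis from the top ridge: thick pts near z=.062+, thin pts z>.055
q=P[:,:2];l=cv2.fitLine(q.astype(np.float32),cv2.DIST_HUBER,0,1e-4,1e-4).ravel()
a=l[:2]*(-1 if l[0]>0 else 1);n=np.array([-a[1],a[0]])
for _ in range(3):
    s=(q-l[2:])@a;w=(q-l[2:])@n
    b=np.arange(s.min()+.004,s.max()-.004,.004);mid=[];
    for x in b:
        k=(s>=x)&(s<x+.004)
        if k.sum()>4:mid.append((x+.002,(np.percentile(w[k],2)+np.percentile(w[k],98))/2,np.ptp(w[k]),np.percentile(P[k,2],95)))
    mid=np.array(mid);f=np.polyfit(mid[:,0],mid[:,1],1);o=l[2:]+n*f[1];a=a+n*f[0];a/=np.linalg.norm(a);n=np.array([-a[1],a[0]]);l=np.r_[a,o]
print(np.round(mid*1000,1))
s=(q-l[2:])@a
print('angle',np.degrees(np.arctan2(a[1],a[0])),'ends',l[2:]+a*s.min(),l[2:]+a*s.max(),'len',np.ptp(s),'o',l[2:], s.min())
E
```

```text
[([16, 141, 243], 0.064), ([18, 134, 246], 0.064), ([19, 129, 247], 0.055), ([21, 124, 248], 0.055), ([14, 119, 190], 0.049), ([14, 122, 196], 0.012), ([14, 119, 197], 0.013)]
2507 [541.7 352.6 160.3  39.4  20.4]
[[-82.    1.4  15.7  56.3]
 [-78.    1.4  15.1  56.2]
 [-74.    1.4  15.8  56. ]
 [-70.    1.2  15.   56.6]
 [-66.    1.5  15.6  56.7]
 [-62.   -0.9  21.   56. ]
 [-58.   -2.5  28.6  56.2]
 [-54.   -2.4  28.7  55.9]
 [-50.   -2.6  28.2  56.1]
 [-46.   -7.6  38.1  56.3]
 [-42.    0.9  14.7  55.7]
 [-38.    0.9  15.7  56.1]
 [-34.    0.9  15.7  56.3]
 [-30.    1.1  14.7  56.4]
 [-26.    0.9  15.8  56.5]
 [-22.    1.   15.3  56.7]
 [-18.    0.6  15.7  56.2]
 [-14.    0.5  15.4  56.2]
 [-10.    0.8  15.4  56.3]
 [ -6.    0.5  14.6  57.3]
 [ -2.    0.6  29.   63. ]
 [  2.    0.3  29.6  62.9]
 [  6.    0.6  29.4  62.7]
 [ 10.    0.1  29.3  62.8]
 [ 14.    0.4  29.3  63. ]
 [ 18.    0.5  28.8  63.3]
 [ 22.   -0.2  28.9  63.1]
 [ 26.    0.4  29.3  63.2]
 [ 30.    0.2  29.7  63.3]
 [ 34.   -0.   29.6  62.9]
 [ 38.    0.1  29.5  63.4]
 [ 42.   -0.1  29.9  63.6]
 [ 46.    0.1  29.4  62.8]
 [ 50.   -0.2  29.1  63. ]
 [ 54.   -0.1  29.9  63. ]
 [ 58.   -0.3  29.   63.1]
 [ 62.   -0.5  29.3  63.1]
 [ 66.   -0.4  29.6  63.1]
 [ 70.   -0.5  29.7  62.8]]
angle -162.92826587271065 ends [0.62001928 0.37178767] [0.46706446 0.3248152 ] len 0.16000496614098814 o [0.53593103 0.34596414] -0.087964131070752
```

```bash
python3 -c "
from h import *
go([.5226,.3415,.049],np.radians(106.3))"
```

```text
shift mm [  5.9   1.3 191.3] turn [-0.    -0.002 -0.181] t 13.57 q6 -1.18
```

Call:
carry_out([
  {"hand": 60, "x": 0.006, "y": 0.001, "z": 0.05, "ax": 0, "ay": 0, "az": -0.181},
  {"hand": 60, "x": 0.006, "y": 0.001, "z": 0.09, "ax": 0, "ay": 0, "az": -0.181},
  {"hand": 60, "x": 0.006, "y": 0.001, "z": 0.12, "ax": 0, "ay": 0, "az": -0.181},
  {"hand": 60, "x": 0.006, "y": 0.001, "z": 0.12, "ax": 0, "ay": 0, "az": -0.181},
  {"hand": 60, "x": 0.006, "y": 0.001, "z": 0.12, "ax": 0, "ay": 0, "az": -0.181},
])

```text
t: 14.2
tool_pos: [0.524, 0.3408, 0.2896]
orientation: [-0.447, 3.108, 0.001]
force: [0.5, -0.3, 0.1]
opening: 0.0559
gripper_force: 0.0
```

```bash
python3 -c "
from h import *
go([.5226,.3415,.049],np.radians(106.3))"
```

```text
shift mm [ 1.3  1.  73.6] turn [0.    0.001 0.001] t 14.2 q6 -1.36
```

Call:
carry_out([
  {"hand": 60, "x": 0.001, "y": 0.001, "z": 0.04, "ax": 0, "ay": 0, "az": 0},
  {"hand": 60, "x": 0.001, "y": 0.001, "z": 0.065, "ax": 0, "ay": 0, "az": 0},
  {"hand": 60, "x": 0.001, "y": 0.001, "z": 0.073, "ax": 0, "ay": 0, "az": 0},
  {"hand": 60, "x": 0.001, "y": 0.001, "z": 0.073, "ax": 0, "ay": 0, "az": 0},
  {"hand": 15, "x": 0.001, "y": 0.001, "z": 0.073, "ax": 0, "ay": 0, "az": 0},
  {"hand": 15, "x": 0.001, "y": 0.001, "z": 0.073, "ax": 0, "ay": 0, "az": 0},
  {"hand": 15, "x": 0.001, "y": 0.001, "z": 0.073, "ax": 0, "ay": 0, "az": 0},
  {"hand": 15, "x": 0.001, "y": 0.001, "z": 0.073, "ax": 0, "ay": 0, "az": 0},
], newtons=45)

```text
t: 15.2
tool_pos: [0.5228, 0.3413, 0.216]
orientation: [-0.449, 3.108, 0.001]
force: [0.3, 0.8, 3.6]
opening: 0.0288
gripper_force: 45.0
```

```bash
python3 -c "
from h import *
go([.5226,.3415,.049],np.radians(106.3))"
```

```text
shift mm [ 0.1  0.2 -0. ] turn [0.    0.001 0.003] t 15.2 q6 -1.36
```

```bash
python3 -c "
from h import *
go([.5689,.0478,.22],np.radians(10.7))"
```

```text
shift mm [  38.7 -294.5 -171.2] turn [-1.00e-03  1.00e-03 -1.47e+00] t 15.2 q6 -1.36
```

Call:
carry_out([
  {"hand": 15, "x": 0, "y": 0, "z": -0.05, "ax": 0, "ay": 0, "az": 0},
  {"hand": 15, "x": 0, "y": 0, "z": -0.11, "ax": 0, "ay": 0, "az": 0},
  {"hand": 15, "x": 0.008, "y": -0.06, "z": -0.165, "ax": 0, "ay": 0, "az": 0.18},
  {"hand": 15, "x": 0.014, "y": -0.1, "z": -0.171, "ax": 0, "ay": 0, "az": 0.36},
  {"hand": 15, "x": 0.018, "y": -0.14, "z": -0.171, "ax": 0, "ay": 0, "az": 0.54},
  {"hand": 15, "x": 0.023, "y": -0.18, "z": -0.171, "ax": 0, "ay": 0, "az": 0.72},
  {"hand": 15, "x": 0.028, "y": -0.22, "z": -0.171, "ax": 0, "ay": 0, "az": 0.9},
  {"hand": 15, "x": 0.034, "y": -0.26, "z": -0.171, "ax": 0, "ay": 0, "az": 1.08},
])

```text
t: 16.2
tool_pos: [0.563, 0.0808, 0.3844]
orientation: [-1.22, -2.892, 0.002]
force: [-0.4, -0.7, -7.4]
opening: 0.029
gripper_force: 45.0
```

```bash
python3 -c "
from h import *
go([.5689,.0478,.17],np.radians(10.7))"
```

```text
shift mm [-27.8 -18.7  47.4] turn [-0.003 -0.001  0.585] t 16.2 q6 -0.72
```

Call:
carry_out([
  {"hand": 15, "x": -0.028, "y": -0.019, "z": 0.0, "ax": 0, "ay": 0, "az": 0.585},
  {"hand": 15, "x": -0.028, "y": -0.019, "z": 0.02, "ax": 0, "ay": 0, "az": 0.585},
  {"hand": 15, "x": -0.028, "y": -0.019, "z": 0.03, "ax": 0, "ay": 0, "az": 0.585},
  {"hand": 15, "x": -0.028, "y": -0.019, "z": 0.045, "ax": 0, "ay": 0, "az": 0.585},
  {"hand": 15, "x": -0.028, "y": -0.019, "z": 0.045, "ax": 0, "ay": 0, "az": 0.585},
  {"hand": 15, "x": -0.028, "y": -0.019, "z": 0.045, "ax": 0, "ay": 0, "az": 0.585},
])

```text
t: 16.95
tool_pos: [0.5697, 0.049, 0.3412]
orientation: [-1.994, -2.428, 0.0]
force: [1.0, -0.7, -6.3]
opening: 0.0289
gripper_force: 45.0
```

```bash
python3 look.py w8;python3 -c "
from h import *
go([.5689,.0478,.098],np.radians(10.7))"
```

```text
fx 302.25319147610463 cam [0.55505512 0.11838319 0.32000353]
shift mm [-1.1 -1.2 76.7] turn [0.001 0.    0.008] t 17.0 q6 -0.2
```

View pics/w8.png

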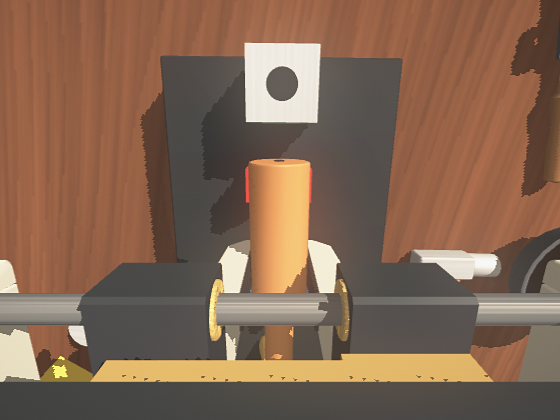

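The thick end at (280,162) points at the box square, centred over the red block.

Call:
carry_out([
  {"hand": 15, "x": -0.001, "y": -0.001, "z": 0.04, "ax": 0, "ay": 0, "az": 0.006},
  {"hand": 15, "x": -0.001, "y": -0.001, "z": 0.06, "ax": 0, "ay": 0, "az": 0.006},
  {"hand": 15, "x": -0.001, "y": -0.001, "z": 0.07, "ax": 0, "ay": 0, "az": 0.006},
  {"hand": 15, "x": -0.001, "y": -0.001, "z": 0.07, "ax": 0, "ay": 0, "az": 0.006},
  {"hand": 15, "x": -0.001, "y": -0.001, "z": 0.07, "ax": 0, "ay": 0, "az": 0.006},
])

```text
t: 17.62
tool_pos: [0.5695, 0.0478, 0.2726]
orientation: [2.003, 2.418, 0.002]
force: [0.2, -0.0, -6.6]
opening: 0.029
gripper_force: 45.0
```

```bash
python3 look.py w9;python3 - <<'E'
from h import *
go([.5689,.0478,.098],np.radians(10.7))
p,d,c=load('w9');W=cloud(c,d);h=cv2.cvtColor(p,cv2.COLOR_BGR2HSV).astype(int)
m=(W[...,2]>.1)&(W[...,2]<.13)&(d>0)&(h[...,0]<25)&(h[...,0]>5)&(h[...,1]>110);m[265:]=0;m[:100]=0;m[:,:200]=0;m[:,360:]=0
k,l,st,ce=cv2.connectedComponentsWithStats(m.astype(np.uint8));m=l==1+st[1:,4].argmax()
P=W[m];r=rect(P);print(r)
t=np.radians(100.7);a=np.array([np.cos(t),np.sin(t)]);n=np.array([a[1],-a[0]]);s=P[:,:2]@a;w=P[:,:2]@n
print('tip s',s.max(),'blocks s',np.array([[.5619,.0787],[.5806,-.019]])@a,'w blocks',np.array([[.5619,.0787],[.5806,-.019]])@n)
for lo in np.arange(s.min(),s.max()-.005,.01):
    k=(s>lo)&(s<lo+.01);print(round(lo,3),np.round([np.percentile(w[k],2),np.percentile(w[k],98),np.mean(np.percentile(w[k],[2,98]))],4))
E
```

```text
fx 302.25319147610463 cam [0.55557594 0.11719318 0.25138282]
shift mm [ 0.2 -0.7  7.7] turn [0.002 0.    0.   ] t 17.68 q6 -0.19
[563.6  78.2  30.7  52.5  10.6]
tip s -0.0015615002782782444 blocks s [-0.02699444 -0.12646768] w blocks [0.56674209 0.56697732]
-0.054 [0.5539 0.5824 0.5682]
-0.044 [0.5543 0.5814 0.5678]
-0.034 [0.5545 0.5818 0.5681]
-0.024 [0.5542 0.5814 0.5678]
-0.014 [0.5539 0.5818 0.5678]
```

Call:
carry_out([
  {"hand": 15, "x": 0.001, "y": -0.001, "z": 0.003, "ax": 0, "ay": 0, "az": 0},
  {"hand": 15, "x": 0.001, "y": -0.001, "z": 0.006, "ax": 0, "ay": 0, "az": 0},
  {"hand": 15, "x": 0.001, "y": -0.001, "z": 0.0085, "ax": 0, "ay": 0, "az": 0},
  {"hand": 15, "x": 0.001, "y": -0.001, "z": 0.0085, "ax": 0, "ay": 0, "az": 0},
])

```text
t: 18.18
tool_pos: [0.5685, 0.0486, 0.264]
orientation: [2.003, 2.418, 0.003]
force: [2.0, 1.7, 0.2]
opening: 0.0289
gripper_force: 45.0
```

Call:
carry_out([
  {"hand": 15, "x": 0, "y": 0.0, "z": 0.0008, "ax": 0, "ay": 0, "az": 0},
  {"hand": 55, "x": 0, "y": 0, "z": 0.0008, "ax": 0, "ay": 0, "az": 0},
  {"hand": 55, "x": 0, "y": 0, "z": 0.0, "ax": 0, "ay": 0, "az": 0},
  {"hand": 55, "x": 0, "y": 0, "z": 0.0, "ax": 0, "ay": 0, "az": 0},
  {"hand": 60, "x": 0, "y": 0, "z": -0.03, "ax": 0, "ay": 0, "az": 0},
  {"hand": 60, "x": 0, "y": 0, "z": -0.08, "ax": 0, "ay": 0, "az": 0},
  {"hand": 60, "x": -0.06, "y": 0, "z": -0.13, "ax": 0, "ay": 0, "az": 0},
  {"hand": 60, "x": -0.1, "y": 0, "z": -0.15, "ax": 0, "ay": 0, "az": 0},
])

```text
t: 19.18
tool_pos: [0.5865, -0.0502, 0.4151]
orientation: [2.001, 2.42, 0.002]
force: [1.4, 0.1, 0.1]
opening: 0.0562
gripper_force: 0.0
```

Call:
carry_out([
  {"hand": 60, "x": -0.01, "y": 0, "z": 0, "ax": 0, "ay": 0, "az": 0},
  {"hand": 60, "x": -0.01, "y": 0, "z": 0, "ax": 0, "ay": 0, "az": 0},
])

```text
t: 19.42
tool_pos: [0.588, -0.0599, 0.4117]
orientation: [-2.005, -2.417, 0.001]
force: [-0.1, 0.8, -0.5]
opening: 0.0557
gripper_force: 0.0
```

```bash
python3 look.py w10; python3 -c "
from h import *
go([.49,-.357,.24],np.radians(10.7))"
```

```text
fx 302.25319147610463 cam [0.57407145 0.0095247  0.39050253]
shift mm [-274.6 -151.4    4. ] turn [-0.002 -0.001 -0.   ] t 19.48 q6 -0.37
```

View pics/w10.png

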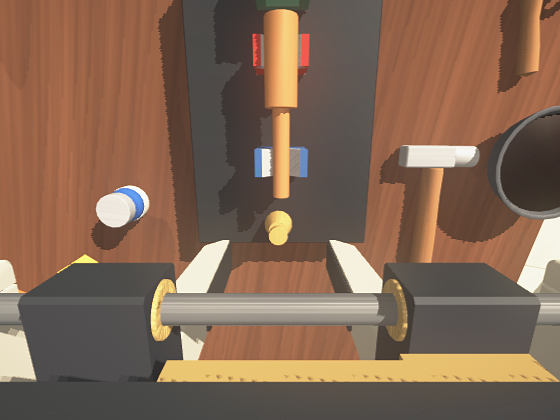

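The spindle lies in both Vs with its shoulder at (283,107), between red (281,50) and blue (281,162). The jack is at (278,226).

Call:
carry_out([
  {"hand": 60, "x": -0.351, "y": -0.079, "z": 0, "ax": 0, "ay": 0, "az": 0},
  {"hand": 60, "x": -0.351, "y": -0.079, "z": 0, "ax": 0, "ay": 0, "az": 0},
  {"hand": 60, "x": -0.351, "y": -0.079, "z": 0, "ax": 0, "ay": 0, "az": 0},
  {"hand": 60, "x": -0.351, "y": -0.079, "z": 0, "ax": 0, "ay": 0, "az": 0},
  {"hand": 60, "x": -0.351, "y": -0.079, "z": 0, "ax": 0, "ay": 0, "az": 0},
  {"hand": 60, "x": -0.351, "y": -0.079, "z": 0, "ax": 0, "ay": 0, "az": 0},
  {"hand": 60, "x": -0.351, "y": -0.079, "z": 0, "ax": 0, "ay": 0, "az": 0},
  {"hand": 60, "x": -0.351, "y": -0.079, "z": 0, "ax": 0, "ay": 0, "az": 0},
])

```text
t: 20.48
tool_pos: [0.5764, -0.4176, 0.411]
orientation: [-2.001, -2.418, -0.001]
force: [-0.8, 0.8, -0.3]
opening: 0.0557
gripper_force: 0.0
```

```bash
python3 look.py w11; python3 - <<'E'
from h import *
p,d,c=load('w10');W=cloud(c,d);Z=W[...,2];h=cv2.cvtColor(p,cv2.COLOR_BGR2HSV).astype(int)
m=(Z>.095)&(Z<.12)&(d>0)&(h[...,0]<25)&(h[...,0]>5)&(h[...,1]>110);m[202:]=0;m[:,:240]=0;m[:,330:]=0
k,l,st,ce=cv2.connectedComponentsWithStats(m.astype(np.uint8));m=l==1+st[1:,4].argmax();P=W[m]
t=np.radians(100.65);a=np.array([np.cos(t),np.sin(t)]);n=np.array([a[1],-a[0]]);s=P[:,:2]@a;w=P[:,:2]@n
print('s',s.min(),s.max())
for lo in np.arange(s.min(),s.max()-.01,.012):
    k=(s>lo)&(s<lo+.012);print(np.round([lo+.006,np.ptp(w[k]),np.mean(np.percentile(w[k],[2,98])),np.percentile(P[k,2],95)],4))
E
python3 plate.py w10
python3 - <<'E'
from h import *
P,m=foot('w11',150,420,100,265,.012,.03)
P,m=foot('w11',150,420,0,290,.09,.12)
p,d,c=load('w11');cv2.imwrite('pics/w11c.png',cv2.resize(p[90:290,160:420],(780,600)))
E
```

```text
fx 302.25319147610463 cam [ 0.56227426 -0.34812702  0.38993655]
s -0.1601306363971907 -0.00011781529334440035
[-0.1541  0.0148  0.5671  0.1042]
[-0.1421  0.0147  0.5671  0.1043]
[-0.1301  0.0145  0.5671  0.1045]
[-0.1181  0.0143  0.5671  0.1044]
[-0.1061  0.0142  0.5671  0.1043]
[-0.0941  0.0149  0.5671  0.1045]
[-0.0821  0.0258  0.5672  0.1076]
[-0.0701  0.0285  0.567   0.1112]
[-0.0581  0.029   0.5664  0.1113]
[-0.0461  0.0298  0.5669  0.1113]
[-0.0341  0.0294  0.567   0.1113]
[-0.0221  0.0289  0.567   0.1113]
[-0.0101  0.0294  0.567   0.1112]
[ 253   12   56  187 4354] [572.   25.9  50.5 159.8  11. ] 0.1065
[267 217  23  28 516] [591.8 -92.4  24.8  22.1  10.4] 0.0957
w11 2150 rect [ 448.5 -466.2   41.4  146.6   35. ] zmax 0.02
w11 186 rect [ 570.2 -364.6   11.9   11.6   11.3] zmax 0.1122
```

View pics/w11c.png

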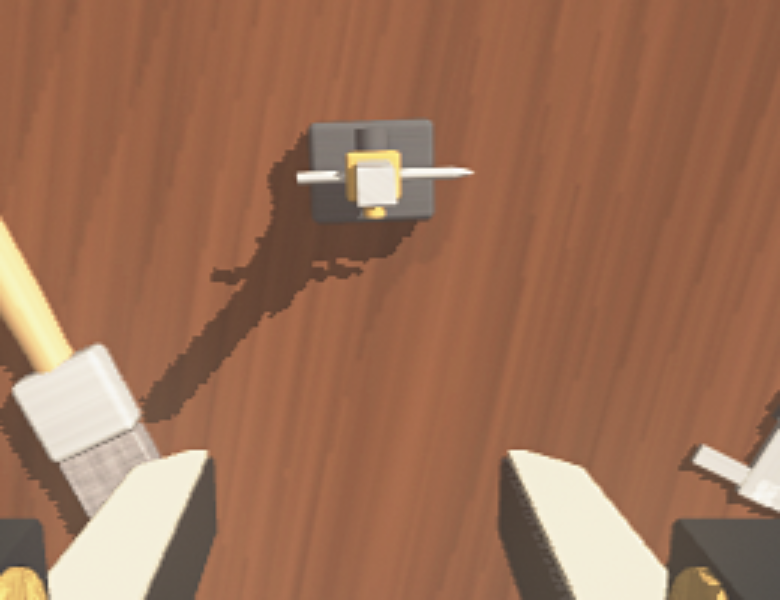

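The scriber's point is at crop (470,172), towards the plate's +x, and its tail at (300,178). The pillar is at (375,183).

```bash
python3 -c "
from h import *
go([.5705,-.3645,.086],np.radians(12.4))"
```

```text
shift mm [ 52.6   4.1 158.7] turn [-0.001 -0.002 -0.028] t 20.52 q6 -0.89
```

Call:
carry_out([
  {"hand": 60, "x": 0.053, "y": 0.004, "z": 0.02, "ax": 0, "ay": 0, "az": -0.028},
  {"hand": 60, "x": 0.053, "y": 0.004, "z": 0.05, "ax": 0, "ay": 0, "az": -0.028},
  {"hand": 60, "x": 0.053, "y": 0.004, "z": 0.08, "ax": 0, "ay": 0, "az": -0.028},
  {"hand": 60, "x": 0.053, "y": 0.004, "z": 0.1, "ax": 0, "ay": 0, "az": -0.028},
  {"hand": 60, "x": 0.053, "y": 0.004, "z": 0.1, "ax": 0, "ay": 0, "az": -0.028},
])

```text
t: 21.15
tool_pos: [0.5697, -0.3649, 0.3107]
orientation: [-1.967, -2.445, -0.0]
force: [-0.1, 0.0, 1.0]
opening: 0.0556
gripper_force: 0.0
```

```bash
python3 -c "
from h import *
go([.5705,-.3645,.086],np.radians(12.4))"
```

```text
shift mm [ 0.1  1.  57.7] turn [-0.002 -0.003 -0.   ] t 21.15 q6 -0.86
```

Call:
carry_out([
  {"hand": 60, "x": 0, "y": 0.001, "z": 0.035, "ax": 0, "ay": 0, "az": 0},
  {"hand": 60, "x": 0, "y": 0.001, "z": 0.057, "ax": 0, "ay": 0, "az": 0},
  {"hand": 60, "x": 0, "y": 0.001, "z": 0.057, "ax": 0, "ay": 0, "az": 0},
  {"hand": 0, "x": 0, "y": 0.001, "z": 0.057, "ax": 0, "ay": 0, "az": 0},
  {"hand": 0, "x": 0, "y": 0.001, "z": 0.057, "ax": 0, "ay": 0, "az": 0},
  {"hand": 0, "x": 0, "y": 0.001, "z": 0.057, "ax": 0, "ay": 0, "az": 0},
  {"hand": 0, "x": 0, "y": 0.001, "z": 0.057, "ax": 0, "ay": 0, "az": 0},
  {"hand": 0, "x": 0, "y": 0.001, "z": 0.057, "ax": 0, "ay": 0, "az": 0},
], newtons=40)

```text
t: 22.15
tool_pos: [0.5709, -0.3661, 0.2559]
orientation: [1.97, 2.447, 0.0]
force: [1.8, 1.1, -4.8]
opening: 0.012
gripper_force: 40.0
```

```bash
python3 -c "
from h import *
go([.5702,-.3646,.086],np.radians(12.4)); go([.5062,.0177,.25],np.radians(10.65))"
```

```text
shift mm [ 1.6 -0.4  2.9] turn [ 0.     0.    -0.001] t 22.15 q6 -0.86
shift mm [ 388.7   18.7 -161.1] turn [0.    0.    0.029] t 22.15 q6 -0.86
```

Call:
carry_out([
  {"hand": 0, "x": 0, "y": 0, "z": -0.05, "ax": 0, "ay": 0, "az": 0},
  {"hand": 0, "x": 0, "y": 0, "z": -0.11, "ax": 0, "ay": 0, "az": 0},
  {"hand": 0, "x": 0.04, "y": 0.002, "z": -0.16, "ax": 0, "ay": 0, "az": 0.01},
  {"hand": 0, "x": 0.1, "y": 0.005, "z": -0.16, "ax": 0, "ay": 0, "az": 0.02},
  {"hand": 0, "x": 0.16, "y": 0.008, "z": -0.16, "ax": 0, "ay": 0, "az": 0.029},
  {"hand": 0, "x": 0.22, "y": 0.011, "z": -0.16, "ax": 0, "ay": 0, "az": 0.029},
  {"hand": 0, "x": 0.28, "y": 0.014, "z": -0.16, "ax": 0, "ay": 0, "az": 0.029},
  {"hand": 0, "x": 0.34, "y": 0.017, "z": -0.16, "ax": 0, "ay": 0, "az": 0.029},
])

```text
t: 23.15
tool_pos: [0.514, -0.0285, 0.4149]
orientation: [-2.005, -2.417, 0.001]
force: [1.3, 0.0, -4.2]
opening: 0.0118
gripper_force: 40.0
```

Call:
carry_out([
  {"hand": 0, "x": 0.047, "y": 0.002, "z": 0, "ax": 0, "ay": 0, "az": 0},
  {"hand": 0, "x": 0.047, "y": 0.002, "z": 0, "ax": 0, "ay": 0, "az": 0},
  {"hand": 0, "x": 0.047, "y": 0.002, "z": 0.03, "ax": 0, "ay": 0, "az": 0},
  {"hand": 0, "x": 0.047, "y": 0.002, "z": 0.06, "ax": 0, "ay": 0, "az": 0},
  {"hand": 0, "x": 0.047, "y": 0.002, "z": 0.08, "ax": 0, "ay": 0, "az": 0},
  {"hand": 0, "x": 0.047, "y": 0.002, "z": 0.08, "ax": 0, "ay": 0, "az": 0},
  {"hand": 0, "x": 0.047, "y": 0.002, "z": 0.08, "ax": 0, "ay": 0, "az": 0},
])

```text
t: 24.02
tool_pos: [0.5085, 0.0157, 0.3365]
orientation: [2.006, 2.417, 0.0]
force: [-0.4, -0.2, -4.4]
opening: 0.0118
gripper_force: 40.0
```

```bash
python3 look.py w12; python3 -c "
from h import *
go([.5065,.0161,.1389],np.radians(10.65))"
```

```text
fx 302.25319147610463 cam [0.49463328 0.08516044 0.31520608]
shift mm [ 0.7 -2.1 31. ] turn [ 0.002  0.001 -0.   ] t 24.07 q6 -0.26
```

View pics/w12.png

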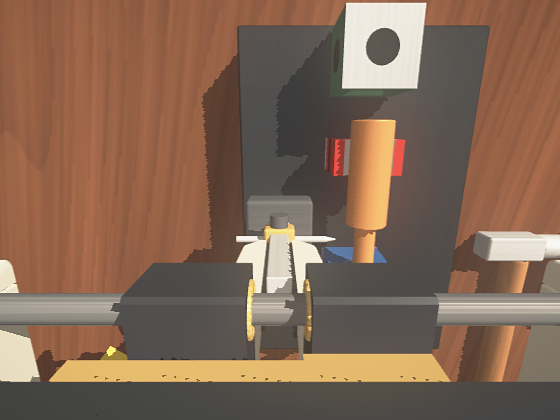

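The scriber point at (335,239) heads for the shoulder at (367,228), over the plate on the robot's side.

Call:
carry_out([
  {"hand": 0, "x": 0.0005, "y": -0.002, "z": 0.015, "ax": 0, "ay": 0, "az": 0},
  {"hand": 0, "x": 0.0005, "y": -0.002, "z": 0.025, "ax": 0, "ay": 0, "az": 0},
  {"hand": 0, "x": 0.0005, "y": -0.002, "z": 0.025, "ax": 0, "ay": 0, "az": 0},
  {"hand": 0, "x": 0.0005, "y": -0.002, "z": 0.025, "ax": 0, "ay": 0, "az": 0},
])

```text
t: 24.58
tool_pos: [0.5062, 0.0164, 0.3108]
orientation: [-2.005, -2.418, 0.0]
force: [-0.1, -0.3, -4.8]
opening: 0.012
gripper_force: 40.0
```

```bash
python3 -c "
from h import *
go([.5065,.0161,.1389],np.radians(10.65))"
```

```text
shift mm [-0.4  0.3  4.9] turn [-0. -0.  0.] t 24.57 q6 -0.25
```

Call:
carry_out([
  {"hand": 0, "x": 0, "y": 0, "z": 0.002, "ax": 0, "ay": 0, "az": 0},
  {"hand": 0, "x": 0, "y": 0, "z": 0.004, "ax": 0, "ay": 0, "az": 0},
  {"hand": 0, "x": 0, "y": 0, "z": 0.0055, "ax": 0, "ay": 0, "az": 0},
  {"hand": 0, "x": 0, "y": 0, "z": 0.0055, "ax": 0, "ay": 0, "az": 0},
])

```text
t: 25.08
tool_pos: [0.5062, 0.0164, 0.3059]
orientation: [2.005, 2.418, 0.0]
force: [-3.3, -0.4, 2.4]
opening: 0.0116
gripper_force: 40.0
```

Call:
carry_out([
  {"hand": 45, "x": 0, "y": 0.0, "z": 0, "ax": 0, "ay": 0, "az": 0},
  {"hand": 45, "x": 0, "y": 0, "z": 0, "ax": 0, "ay": 0, "az": 0},
  {"hand": 45, "x": 0, "y": 0, "z": 0, "ax": 0, "ay": 0, "az": 0},
  {"hand": 45, "x": 0, "y": 0, "z": -0.03, "ax": 0, "ay": 0, "az": 0},
  {"hand": 45, "x": 0, "y": 0, "z": -0.08, "ax": 0, "ay": 0, "az": 0},
  {"hand": 45, "x": -0.05, "y": 0, "z": -0.11, "ax": 0, "ay": 0, "az": 0},
  {"hand": 45, "x": -0.1, "y": 0.02, "z": -0.12, "ax": 0, "ay": 0, "az": 0},
  {"hand": 45, "x": -0.1, "y": 0.02, "z": -0.12, "ax": 0, "ay": 0, "az": 0},
])

```text
t: 26.08
tool_pos: [0.5454, -0.081, 0.4262]
orientation: [2.008, 2.413, 0.001]
force: [-0.0, 0.1, -0.7]
opening: 0.0418
gripper_force: 0.0
```

Call:
carry_out([
  {"hand": 45, "x": 0, "y": 0, "z": 0, "ax": 0, "ay": 0, "az": 0},
  {"hand": 45, "x": 0, "y": 0, "z": 0, "ax": 0, "ay": 0, "az": 0},
])

```text
t: 26.32
tool_pos: [0.5439, -0.0773, 0.4247]
orientation: [-2.004, -2.418, 0.0]
force: [0.2, -0.2, -0.3]
opening: 0.0415
gripper_force: 0.0
```

```bash
python3 look.py w13; python3 - <<'E'
from h import *
p,d,c=load('w13');W=cloud(c,d);Z=W[...,2];n=np.array([.9828,.1848]);a=np.array([-.1848,.9828])
k,l,st,ce=cv2.connectedComponentsWithStats(((Z>.065)&(Z<.18)&(d>0)).astype(np.uint8))
for i in range(1,k):
    if st[i,4]>150:
        r=rect(W[l==i]);print(st[i],r,'w,s',(r[:2]@n).round(1),(r[:2]@a).round(1))
m=(Z>.09)&(Z<.104)&(d>0)&(W[...,:2]@n<.552)&(W[...,:2]@n>.45)&(abs(W[...,:2]@a+.076)<.02);m[:100]=0;m[280:]=0
w=(W[...,:2]@n)[m];s=(W[...,:2]@a)[m];print('scriber',len(w),w.min(),w.max());
f=np.polyfit(w,s,1);print('slope',f[0],'s at point',np.polyval(f,.55), s[w>w.max()-.005].mean())
E
```

```text
fx 302.25319147610463 cam [ 0.5298836  -0.00783929  0.40350347]
[ 300    4   59  183 6291] [571.9  26.   50.4 159.4  10.8] w,s 566.9 -80.1
[ 229   79   68   43 2019] [508.7  18.7  63.9  39.6  10.9] w,s 503.4 -75.6
[307 206  24  27 486] [590.9 -92.3  24.3  22.5   7.9] w,s 563.7 -199.9
[498 326  33  49 847] [ 875.7 -221.2   43.1   67.    11.7] w,s 819.8 -379.2
scriber 199 0.47205928507611494 0.5315417861947699
slope 0.05219165252898366 s at point -0.07991060820879227 -0.07698173169555579
```

View pics/w13.png

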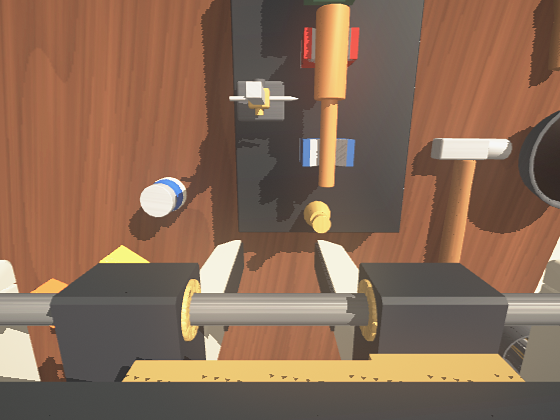

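Everything stands as asked. The scriber point at (297,98) is about 16 mm short of the shoulder at (330,98), and the jack and jar have not moved.

```bash
python3 -c "
from plant import *
print(robot.close_job())"
```

```text
the job is handed in; nothing more can be done
None
```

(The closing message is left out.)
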